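# Scan the barcode on a sloping sample box

## Task

Pick up the hand scanner that stands on its round charging pad and hold it steady, pointing squarely at the middle of the barcode label on the sloping box, with its nose about 8 cm from the label, for a good second. Then set it gently back down, upright with its whole nose on the charging pad, and let go. Do not bump the two sloping boxes, and leave the jars, the spot plate and the pen where they are.

Things in the scene. Friction and masses are not known exactly. Their poses are not given: they have to be found in the camera images.
- scanner: Loose round torch-like scanner, 150 mm tall, starts upright nose-down on the pad. White head 60 mm dia up to 34 mm, tapering to 34 mm dia at 56 mm; above it a round grey handle, 34 mm dia, to 150 mm. Black trigger mark on -x, 51-81 mm up (look only, 7 mm proud). Origin: centre of the flat nose face; +z up the handle; scans out of the nose along -z. 0.2 kg, mass centre 50 mm up.
- pad: Round grey charging pad, fixed, 124 mm in diameter, flat top (116 mm across) 15 mm above the bench. Origin: centre of its underside, on the bench; z up.
- label: White paper label with black bars, 74 x 48 mm, on the lid of one sloping box. Origin: its centre, about 89 mm above the bench; +z: outward normal of the label (up and roughly towards the robot, 35 degrees from vertical); y: horizontal, along the 74 mm length; x: up the slope.
- barcode_box: Fixed steel easel with a flat white box with a grey lid (138 x 146 mm, 35 mm thick) on its 35 degree slope, low edge to the robot; carries the label. Base 130 x 130 mm; all within 105 mm of the origin; front edge 20-50 mm high, back edge about 130 mm high. Origin: centre of its base on the bench; x from low to high edge; z up.
- plain_box: The same easel and box, but with a plain round paper sticker 48 mm in diameter instead of a barcode. Same frame and sizes. Not to be scanned.
- jar_left: Small amber jar with a white cap, 38 mm in diameter, 55 mm tall, loose; bystander. Origin: centre of its underside.
- jar_right: Small white jar, 38 mm in diameter, 55 mm tall, loose; bystander. Origin: centre of its underside.
- spot_plate: White spot plate with blue dots, 85 x 125 x 12 mm, loose, lying flat; bystander. Origin: centre of its underside.
- pen: Marker pen 110 mm long, 16 mm thick, lying along its x axis; bystander. Origin: under its middle.

How it is judged:
By the outcome, as a careful person would: the job done as asked, in the order asked, and still so for the second after the job is handed in, with the robot touching nothing.
It also fails if it takes over 58 s, if anything falls off the work surface, if the arm or the gripper's body presses on something with over 40 N, if the wrist force passes 120 N, or if a joint passes its speed limit or range.

## Robot

A 7-joint arm with a two-finger parallel gripper is mounted at the origin on the work surface. World frame = base frame: x ahead of the robot, y to its left, z up, the work surface at z = 0. Lengths are in m, angles in rad, forces in N, time in s.
With the tool pointing down it reaches from about 0.35 to 0.9 m from the base axis. Payload 8.1 kg.
Tool frame: the origin (TCP) lies midway between the tips of the shut fingers; the grasp point (between the pads) lies manip.tcp_to_grasp behind it (manip.tcp_to_grasp is the distance from the TCP to the grasp point, in m); z points along the fingers, y is the line along which they close (so a half turn about z gives the same grasp; the last joint's range is limited). The gripper opens to 85 mm and grips with 20 to 120 N. Pads are 22 mm wide; open, the fingers measure 114 mm over their backs; the gripper's body (76 mm by 85 mm) begins 54 mm behind the grasp point. The pads swing forward as they close: fully open they stand 13 mm farther back than shut.
Start: joints at [-0.103, 0.434, 0.025, 1.573, -0.012, 1.134, -0.075], TCP at [0.625, -0, 0.231] pointing down, gripper open.
Joint ranges: [-2.62, 2.62], [-0.44, 2.09], [-1.27, 1.32], [0.08, 2.57], [-1.32, 4.46], [0.12, 2], [-2.74, 2.74]. Speed limits (rad/s): [2.22, 2.22, 3.01, 3.01, 3.14, 3.14, 3.14].

## Interface

Orientations are given as a 3x3 rotation matrix whose columns are the frame's x, y, z axes.
In Python, from rig import manip, capture, camera_info gives the robot as it stands.
- The arm moves only by the tool play_rows, never from a script. Its argument "deltas" is a list of rows, each a list of 3 entries, a list of its own where there are three numbers: the shift along the world's x, y, z in cm, then the turn, a rotation vector about the world's x, y, z in rad, then the closure, from -1 (fully open) to 1 (shut). A call has 1 to 10 rows; each row is the pose to reach, as a shift and turn from the pose commanded when the call began; what a row does not reach only later rows make up. A row lasts 1/10 s, in which the tool goes at most 50 mm and 8.59 degrees, less where a joint would pass 70% of its speed; a pose out of reach is approached as far as the arm can. A call with a gripper value outside its range is refused whole. The fingers move at their own pace and stop on an object; "force" is the grip in N (left out, the last holds). Time passes only in rows, so rows that repeat a pose let the fingers close. It gives the time, the measured TCP pose, the force, the opening and the grip force at its end, in the units of the state.
- manip.get_obs(): the state, without advancing time (a new reading comes with each control period).
- capture(name): name is "scene" or "side" or "wrist"; returns the picture (480x640x3 uint8, red, green, blue); there is no depth.
- camera_info(name): a dict with "fx", "fy", "cx", "cy" (pixels), "rvec" (rotation vector, rad) and "tvec" (3), from world to camera coordinates, as OpenCV has them. Camera axes: x right, y down, z forward; pixel columns grow to the right and rows downward; lengths in m; the calibration is good to about 2 mm. A picture is of the moment at which its call begins: read the wrist's pose just before it. camera_info takes no time and is no camera call; for the wrist camera it gives the pose at the moment of the call.
- manip.finish_job(): hands the job in; it is judged then, once.
The state is a dict: "time": time; "joint_positions": joint angles; "joint_velocities": joint speeds; "effort": joint torques, N m; "position": TCP position; "eef_rot": TCP orientation; "contact_force": force on the tool from outside, world axes, zero at the start; "moment": the same for the moment, N m; "gripper_width": finger opening in m; "grasp_force": force on a finger pad.
Only numpy, scipy, OpenCV 4.12 (cv2) and the standard library are available. Lean on these libraries where they do the work, as an engineer would, in place of code of your own. Each camera call takes 0.05 s, during which the arm holds its last target. There are 200 camera calls.

## Working session

There is one attempt and no reset: what is moved stays moved. The work goes in short steps, Python scripts to look and compute and a tool call to move; the robot and the scene stay as the last step left them, time stands still between calls to the robot, and variables do not carry over. Pictures are saved under pics/ and viewed, at most 10 in all, crops included, and the job is handed in when it is done.

Besides the shell and the picture viewer there is one more tool, called after "Request:" as name(argument=value, ...) on one line, values as JSON. play_rows: Moves the arm, as the interface text tells. Its arguments: {"type":"object","properties":{"deltas":{"type":"array","items":{"type":"array"}},"force":{"type":"number"}},"required":["deltas"]}

```bash
ls; mkdir -p pics; python3 - <<'E'
from rig import manip,capture,camera_info
import cv2
for n in("scene","side"):
    cv2.imwrite(f"pics/{n}0.png",capture(n)[:,:,::-1]); print(n,camera_info(n))
print(manip.tcp_to_grasp, manip.get_obs())
E
```

```text
pics
scene {'fx': 444.3886354976341, 'fy': 444.3886354976341, 'cx': 319.1390045204121, 'cy': 237.43864550124795, 'rvec': array([ 0.63777499,  2.68018802, -1.06420076]), 'tvec': array([ 0.45251618, -0.12830473,  0.97579873])}
side {'fx': 528.1806599537972, 'fy': 528.1806599537972, 'cx': 316.0345503589513, 'cy': 238.62730344974239, 'rvec': array([ 0.19214615, -2.65807484,  1.47587169]), 'tvec': array([0.50084062, 0.09789062, 0.95736432])}
0.0187 {'time': 0.1, 'joint_positions': array([-0.10261397,  0.43515372,  0.02500057,  1.57399624, -0.01159333,
        1.13403039, -0.07511319]), 'joint_velocities': array([-0.00077902, -0.00159062,  0.00047461, -0.00288528,  0.00177919,
        0.00119666,  0.00032187]), 'effort': array([ 3.05215610e-03, -6.71761894e+01,  1.02813520e+00, -3.16906106e+01,
        1.58212596e-02,  7.24380094e-03, -3.14591728e-05]), 'position': array([ 6.24541516e-01, -6.21268367e-05,  2.30608334e-01]), 'eef_rot': array([[ 9.00618410e-05,  9.99998966e-01, -1.43514679e-03],
       [ 9.99999985e-01, -9.02746115e-05, -1.48192850e-04],
       [-1.48322254e-04, -1.43513342e-03, -9.99998959e-01]]), 'contact_force': array([ 0.21308705, -0.34144501, -0.27811736]), 'moment': array([-0.01786174, -0.00834859, -0.0066907 ]), 'grasp_force': 0.0, 'gripper_width': 0.08519835559365002}
```

View pics/scene0.png

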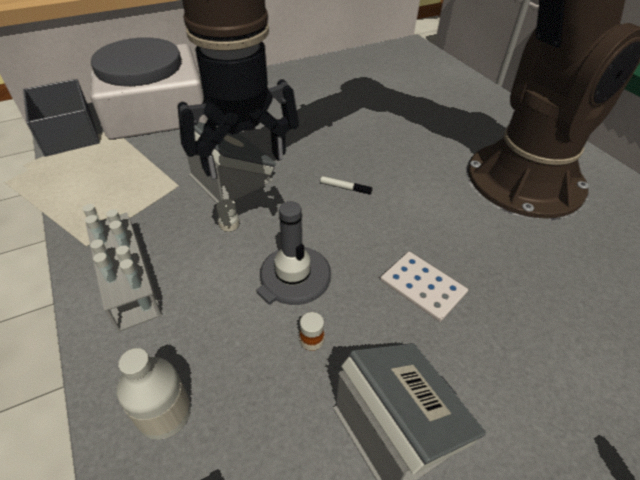

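View pics/side0.png

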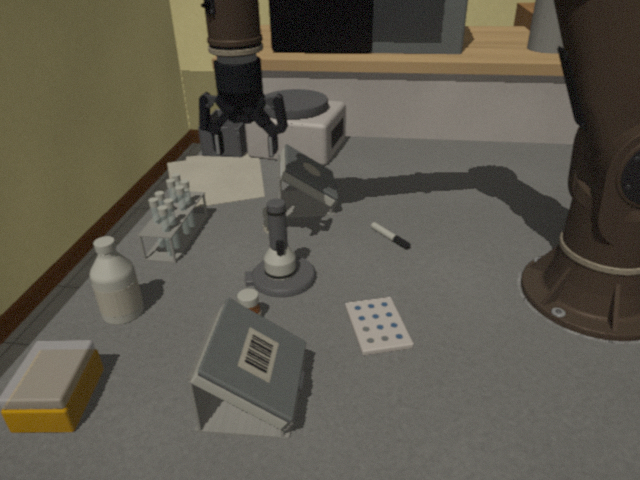

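The scene view shows the scanner on its pad at about (292,270) and the barcode label at (421,391). In the side view they are at (280,265) and (258,356). I'll zoom in on both for accurate pixels.

```bash
python3 - <<'E'
import cv2,numpy as np
s=cv2.imread("pics/scene0.png");d=cv2.imread("pics/side0.png")
def t(im,x,y,w=80,k=5):
    return cv2.resize(im[y:y+60,x:x+w],None,fx=k,fy=k,interpolation=cv2.INTER_CUBIC)
o=np.vstack([np.hstack([t(s,381,361),t(d,218,326)]),
 np.hstack([cv2.resize(s[195:315,240:400],(400,300),interpolation=cv2.INTER_CUBIC),cv2.resize(d[190:310,200:360],(400,300),interpolation=cv2.INTER_CUBIC)])])
cv2.imwrite("pics/crop.png",np.clip(o*1.6,0,255).astype('uint8'))
E
```

```text
(no output)
```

View pics/crop.png

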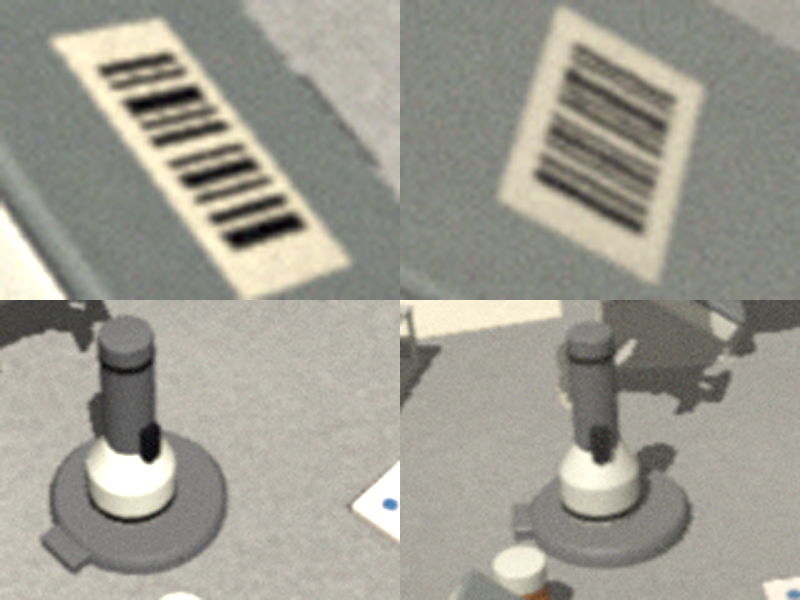

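```bash
cat > h.py <<'E'
import numpy as np,cv2
from scipy.optimize import least_squares
from scipy.spatial.transform import Rotation as R
from rig import camera_info
def proj(n,P):
    c=camera_info(n);K=np.array([[c['fx'],0,c['cx']],[0,c['fy'],c['cy']],[0,0,1]])
    return cv2.projectPoints(np.atleast_2d(P).astype(float),c['rvec'],c['tvec'],K,None)[0].reshape(-1,2)
def crop(p,k,x0,y0): return (np.array(p,float)+.5)/k-.5+[x0,y0]
E
python3 - <<'E'
from h import *
A={'scene':crop([(50,38),(162,19),(352,265),(243,300)],5,381,361),
   'side':crop([(160,7),(305,90),(260,283),(100,200)],5,218,326)}
# corners: high-x low-y, low low, low-x high-y, high high   (label x up slope, y=z cross x)
C=np.array([[24,-37,0],[-24,-37,0],[-24,37,0],[24,37,0]])/1000
def lab(p):
    return R.from_euler('ZY',[p[3],-p[4]])   # x axis up-slope
f=lambda p:np.concatenate([(proj(n,lab(p).apply(C)+p[:3])-A[n]).ravel() for n in A])
s=least_squares(f,[.5,.3,.09,0.,np.radians(35)])
print('label',s.x,'slope',np.degrees(s.x[4]),'n',lab(s.x).as_matrix()[:,2],np.round(s.fun,1))
s2=least_squares(lambda p:f([*p,np.radians(35)]),s.x[:4]);print(s2.x,'n',lab([*s2.x,np.radians(35)]).as_matrix()[:,2],np.round(s2.fun,1))
T={'scene':crop((127,34),2.5,240,195),'side':crop((190,35),2.5,200,190)}
s3=least_squares(lambda p:np.concatenate([(proj(n,p)[0]-T[n]) for n in T]),[.5,.1,.16]);print('top',s3.x,s3.fun)
s4=least_squares(lambda p:np.concatenate([(proj(n,[*p,.165])[0]-T[n]) for n in T]),[.5,.1]);print('top z fixed',s4.x,s4.fun)
# overlay check
im=[]
t=np.linspace(0,2*np.pi,60)
for n,x0,y0 in(('scene',240,195),('side',200,190)):
    I=cv2.imread(f'pics/{n}0.png')[y0:y0+120,x0:x0+160];I=cv2.resize(I,(400,300),interpolation=cv2.INTER_CUBIC);I=np.clip(I*1.5,0,255).astype('uint8')
    for r,z,c in((.058,.015,(0,0,255)),(.03,.049,(0,255,0)),(.017,.165,(255,0,0)),(.03,.015,(0,255,255))):
        P=np.c_[s4.x[0]+r*np.cos(t),s4.x[1]+r*np.sin(t),0*t+z]
        q=((proj(n,P)-[x0,y0]+.5)*2.5-.5).round().astype(int)
        cv2.polylines(I,[q],True,c)
    im.append(I)
cv2.imwrite('pics/ov.png',np.hstack(im))
E
```

```text
label [0.53284276 0.31777273 0.08686884 0.04615939 0.59362224] slope 34.01204910370052 n [-0.55877142 -0.02581088  0.82891996] [ 0.3  1.1 -0.4  0.8 -0.7  0.4 -0.   1.1  0.9 -0.2  0.8 -1.   0.3 -0.7
  0.7 -0.8]
[0.53285701 0.31778488 0.0868752  0.04778703] n [-0.57292165 -0.02739909  0.81915204] [ 0.4  0.9 -0.6  1.  -0.9  0.6  0.2  0.9  1.  -0.4  0.6 -0.9  0.2 -0.6
  0.9 -1. ]
top [0.57101972 0.02243911 0.16148662] [-0.24568565  1.14565175  0.75871755 -1.17511867]
top z fixed [0.57141924 0.02602094] [ 0.44363684  0.96389593 -0.02958647 -2.00468563]
```

View pics/ov.png

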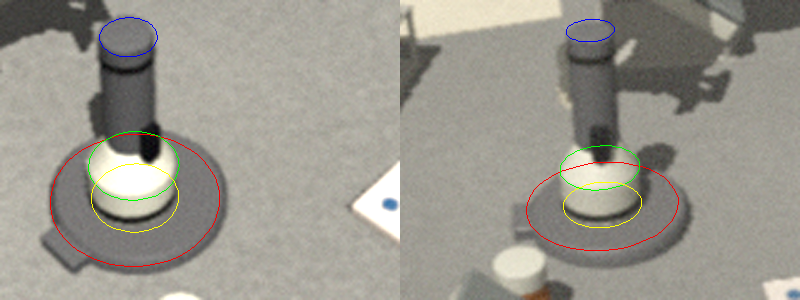

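The overlay shows the model fits to within about 1 px, which matches the stated calibration error. The scanner is at about (0.571, 0.025). I'll move above it and refine with the wrist camera.

Request:
play_rows(deltas=[[[-2.5, 1.2, 3], [0, 0, 0], -1], [[-5.4, 2.4, 6], [0, 0, 0], -1], [[-5.4, 2.4, 6], [0, 0, 0], -1], [[-5.4, 2.4, 6], [0, 0, 0], -1], [[-5.4, 2.4, 6], [0, 0, 0], -1]], force=80)

```text
time: 0.6
position: [0.5709, 0.0234, 0.2904]
eef_rot: [[0.001, 1.0, -0.001], [1.0, -0.001, -0.001], [-0.001, -0.001, -1.0]]
contact_force: [-0.0, -0.5, -0.1]
gripper_width: 0.0856
grasp_force: 0.0
```

```bash
python3 - <<'E'
from h import *
from rig import manip,capture
o=manip.get_obs();print(o['time'],o['position'],o['eef_rot'][:,2])
c=camera_info('wrist');I=capture('wrist')[:,:,::-1]
cv2.imwrite('pics/w1raw.png',I);np.savez('w1.npz',**c)
Rm=cv2.Rodrigues(c['rvec'])[0];print('cam',-Rm.T@c['tvec'],Rm[2])
I=np.clip(I*1.4,0,255).astype('uint8').copy()
t=np.linspace(0,2*np.pi,80)
for r,z,col in((.03,.049,(0,255,0)),(.017,.165,(255,0,0)),(.058,.015,(0,0,255))):
    P=np.c_[.5714+r*np.cos(t),.026+r*np.sin(t),0*t+z]
    cv2.polylines(I,[proj('wrist',P).round().astype(int)],True,col)
C=np.array([[24,-37,0],[-24,-37,0],[-24,37,0],[24,37,0]])/1000
P=R.from_euler('ZY',[.0478,-.611]).apply(C)+[.5329,.3178,.0885]
print(proj('wrist',P))
cv2.polylines(I,[proj('wrist',P).round().astype(int)],True,(255,0,255))
cv2.imwrite('pics/w1.png',I)
E
```

```text
0.6 [0.57094832 0.02344783 0.29035779] [-1.19556626e-03 -5.29364797e-04 -9.99999145e-01]
cam [0.57143919 0.10543682 0.43316139] [-7.72039566e-04 -3.19633103e-01 -9.47541072e-01]
[[ 299.08505947 -141.78237569]
 [ 251.32850337 -114.58252327]
 [ 239.98454971 -244.29750137]
 [ 291.27716234 -289.12572112]]
```

View pics/w1.png

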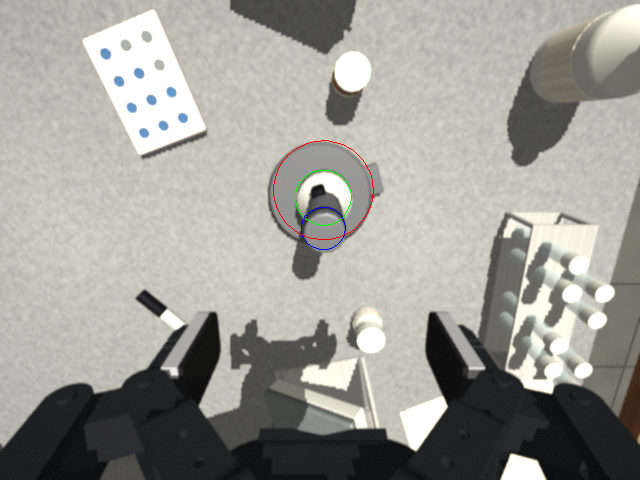

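```bash
python3 - <<'E'
from h import *
I=cv2.imread('pics/w1raw.png')
t=np.linspace(0,2*np.pi,80)
x0,y0=262,132
J=np.clip(cv2.resize(I[y0:y0+120,x0:x0+120],(600,600),interpolation=cv2.INTER_CUBIC)*1.6,0,255).astype('uint8')
for (cx,cy),w in (((.5714,.0235),1),):
  for r,z,col in((.03,.049,(0,200,0)),(.017,.165,(255,0,0)),(.058,.015,(0,0,255)),(.03,.015,(0,255,255))):
    P=np.c_[cx+r*np.cos(t),cy+r*np.sin(t),0*t+z]
    q=((proj('wrist',P)-[x0,y0]+.5)*5-.5).round().astype(int)
    cv2.polylines(J,[q],True,col,w)
cv2.imwrite('pics/w1c.png',J)
E
```

```text
(no output)
```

View pics/w1c.png

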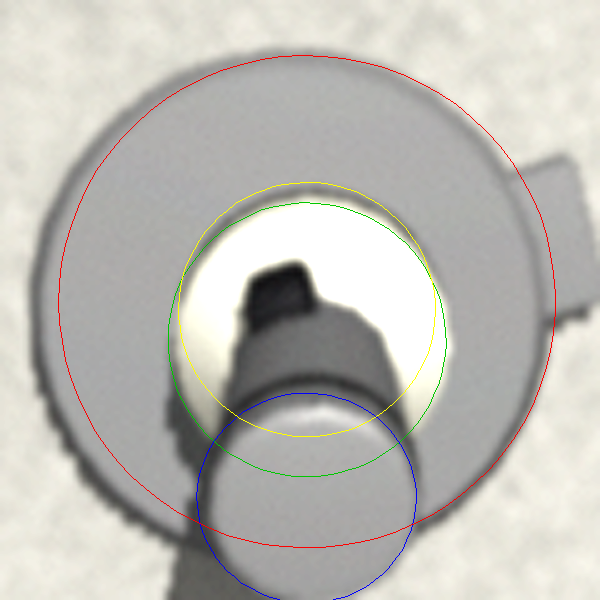

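The wrist view puts the scanner axis at about (0.572, 0.023) (cap centred at crop (312,503)). It is standing well inside the pad. Now descending to grasp it.

Request:
play_rows(deltas=[[[0.1, 0, -3], [0, 0, 0], -1], [[0.1, 0, -7], [0, 0, 0], -1], [[0.1, 0, -11], [0, 0, 0], -1], [[0.1, 0, -15], [0, 0, 0], -1], [[0.1, 0, -18], [0, 0, 0], -1], [[0.1, 0, -18.6], [0, 0, 0], -1], [[0.1, 0, -18.6], [0, 0, 0], -1], [[0.1, 0, -18.6], [0, 0, 0], -1]], force=80)

```text
time: 1.45
position: [0.573, 0.0239, 0.1064]
eef_rot: [[0.0, 1.0, 0.001], [1.0, -0.0, 0.0], [0.0, 0.001, -1.0]]
contact_force: [1.1, 0.4, 0.5]
gripper_width: 0.0853
grasp_force: 0.0
```

Request:
play_rows(deltas=[[[0, 0, 0], [0, 0, 0], 0.0], [[0, 0, 0], [0, 0, 0], 1], [[0, 0, 0], [0, 0, 0], 1], [[0, 0, 0], [0, 0, 0], 1], [[0, 0, 0], [0, 0, 0], 1], [[0, 0, 0], [0, 0, 0], 1], [[0, 0, 0], [0, 0, 0], 1], [[0, 0, 0], [0, 0, 0], 1], [[0, 0, 0], [0, 0, 0], 1], [[0, 0, 0], [0, 0, 0], 1]])

```text
time: 2.45
position: [0.5726, 0.0241, 0.1063]
eef_rot: [[0.0, 1.0, 0.001], [1.0, -0.0, 0.0], [0.0, 0.001, -1.0]]
contact_force: [-1.2, -0.1, 6.1]
gripper_width: 0.0325
grasp_force: 78.3
```

Request:
play_rows(deltas=[[[0, 0, 1], [0, 0, 0], 1], [[0, 0, 4], [0, 0, 0], 1], [[0, 0, 8], [0, 0, 0], 1], [[0, 0, 12], [0, 0, 0], 1], [[0, 0, 16], [0, 0, 0], 1], [[0, 0, 19], [0, 0, 0], 1], [[0, 0, 19.4], [0, 0, 0], 1], [[0, 0, 19.4], [0, 0, 0], 1]])

```text
time: 3.25
position: [0.572, 0.024, 0.3]
eef_rot: [[-0.0, 1.0, 0.001], [1.0, 0.0, 0.0], [0.0, 0.001, -1.0]]
contact_force: [-0.2, -0.2, -3.2]
gripper_width: 0.0322
grasp_force: 79.5
```

Request:
play_rows(deltas=[[[-1, 2, 0], [0, 0, 0], 1], [[-3, 5, 0], [0, 0, 0], 1], [[-5, 9, 0], [0, 0, 0], 1], [[-7, 13, 0], [0, 0, 0], 1], [[-9, 17, 0], [0, 0, 0], 1], [[-11, 20, 0], [0, 0, 0], 1], [[-11.3, 21.6, 0], [0, 0, 0], 1], [[-11.3, 21.6, 0], [0, 0, 0], 1], [[-11.3, 21.6, 0], [0, 0, 0], 1], [[-11.3, 21.6, 0], [0, 0, 0], 1]])

```text
time: 4.25
position: [0.4592, 0.2384, 0.2983]
eef_rot: [[0.002, 1.0, -0.001], [1.0, -0.002, -0.002], [-0.002, -0.001, -1.0]]
contact_force: [-0.1, -0.6, -2.6]
gripper_width: 0.0324
grasp_force: 79.5
```

```bash
python3 - <<'E'
from h import *
from rig import manip,capture
o=manip.get_obs();print(o['time'],o['position'],o['contact_force'],o['gripper_width'],o['grasp_force'])
c=camera_info('wrist');I=capture('wrist')[:,:,::-1]
cv2.imwrite('pics/w2raw.png',I);np.savez('w2.npz',**c)
C=np.array([[24,-37,0],[-24,-37,0],[-24,37,0],[24,37,0]])/1000
P=R.from_euler('ZY',[.0478,-.611]).apply(C)+[.5329,.3178,.0885]
q=proj('wrist',P);print(q)
J=np.clip(I*1.3,0,255).astype('uint8').copy()
cv2.polylines(J,[q.round().astype(int)],True,(255,0,255))
cv2.imwrite('pics/w2.png',J)
E
```

```text
4.25 [0.45918181 0.23843506 0.29834482] [-0.13300291 -0.59758742 -2.63260731] 0.032441498550764294 79.53502893447876
[[425.03762572 164.06357738]
 [378.07559255 162.81242261]
 [378.10888804  82.09920464]
 [428.66052519  76.48498248]]
```

View pics/w2.png

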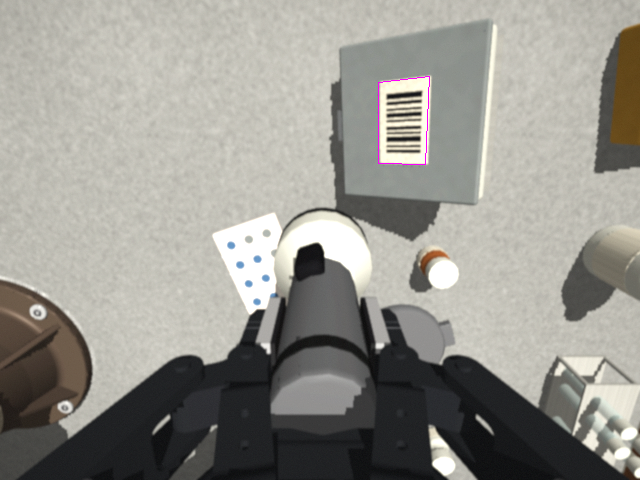

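The wrist overlay lands on the label (corners about (379,82), (429,77), (425,164), (378,163)). The scanner is held straight. I'll refine the label fit and work out the scan move.

```bash
python3 - <<'E'
from h import *
from rig import manip
I=cv2.imread('pics/w2raw.png')
x0,y0=360,60
g=cv2.resize(cv2.cvtColor(I[y0:y0+120,x0:x0+90],cv2.COLOR_BGR2GRAY),None,fx=4,fy=4,interpolation=cv2.INTER_CUBIC)
_,m=cv2.threshold(g,0,255,cv2.THRESH_OTSU)
cs=max(cv2.findContours(m,cv2.RETR_EXTERNAL,cv2.CHAIN_APPROX_NONE)[0],key=cv2.contourArea)
q=cv2.approxPolyDP(cs,20,True).reshape(-1,2);q=crop(q,4,x0,y0);print(q)
C=np.array([[24,-37,0],[-24,-37,0],[-24,37,0],[24,37,0]])/1000
def P(p): return R.from_euler('ZY',[p[3],-p[4]]).apply(C)+p[:3]
p0=[.5329,.3178,.0885,.0478,.611]
W=np.array([q[np.argmin(np.linalg.norm(q-a,axis=1))] for a in proj('wrist',P(p0))])
A={'scene':crop([(50,38),(162,19),(352,265),(243,300)],5,381,361),
   'side':crop([(160,7),(305,90),(260,283),(100,200)],5,218,326),'wrist':W}
for names in (['wrist'],list(A)):
    full=lambda p:[p[0],p[1],.089,p[2],np.radians(35)]
    s=least_squares(lambda p:np.concatenate([(proj(n,P(full(p)))-A[n]).ravel() for n in names]),[.53,.318,.05]);print(names,s.x,np.round(s.fun,1))
L=np.array([*s.x[:2],.089]);n=R.from_euler('ZY',[s.x[2],-np.radians(35)]).as_matrix()[:,2]
o=manip.get_obs();tgt=L+n*(.08+.0913)
rot,_=R.align_vectors([-n],[o['eef_rot'][:,2]]);z=o['eef_rot'][:,2];ax=np.cross(z,-n);ang=np.arctan2(np.linalg.norm(ax),z@-n)
print('n',n,'tgt',tgt,'shift cm',(tgt-o['position'])*100,'rotvec',ax/np.linalg.norm(ax)*ang)
E
```

```text
[[429.875  75.375]
 [379.875  81.625]
 [380.375 162.375]
 [427.625 163.125]]
['wrist'] [0.53456801 0.31842933 0.06106744] [-0.  -0.  -0.   0.1 -0.4  0.   0.4 -0.1]
['scene', 'side', 'wrist'] [0.53387236 0.31856368 0.0548878 ] [ 0.2  1.1 -0.8  1.  -0.6  0.6  0.5  1.2 -0.1 -1.2 -0.5 -1.7 -0.6 -1.4
 -0.  -1.7 -1.  -0.  -0.9 -0.2 -0.9 -0.3 -0.1 -0.1]
n [-0.57271265 -0.03146655  0.81915204] tgt [0.43576668 0.31317346 0.22932075] shift cm [-2.35788806  7.47099314 -6.92983209] rotvec [ 0.0345428  -0.61085254  0.00068569]
```

Request:
play_rows(deltas=[[[-0.3, 1, 0], [0.005, -0.08, 0], 1], [[-0.8, 2, 0], [0.01, -0.17, 0], 1], [[-1.2, 3.5, 0], [0.015, -0.27, 0], 1], [[-1.6, 5, 0], [0.02, -0.37, 0], 1], [[-2, 6, 0], [0.026, -0.46, 0], 1], [[-2.3, 7, 0], [0.03, -0.54, 0], 1], [[-2.36, 7.55, 0], [0.0345, -0.6, 0], 1], [[-2.36, 7.55, 0], [0.0345, -0.611, 0], 1], [[-2.36, 7.55, 0], [0.0345, -0.611, 0], 1]])

```text
time: 5.2
position: [0.4354, 0.3145, 0.2988]
eef_rot: [[-0.009, 0.82, 0.572], [0.999, -0.01, 0.031], [0.031, 0.572, -0.819]]
contact_force: [0.9, 0.2, -1.9]
gripper_width: 0.0323
grasp_force: 79.9
```

Request:
play_rows(deltas=[[[0, 0, -0.6], [0, 0, 0], 1], [[0, 0, -1.8], [0, 0, 0], 1], [[0, 0, -3.2], [0, 0, 0], 1], [[0, 0, -4.6], [0, 0, 0], 1], [[0, 0, -5.8], [0, 0, 0], 1], [[0, 0, -6.6], [0, 0, 0], 1], [[0, 0, -6.9], [0, 0, 0], 1], [[0, 0, -6.9], [0, 0, 0], 1], [[0, 0, -6.9], [0, 0, 0], 1], [[0, 0, -6.9], [0, 0, 0], 1]])

```text
time: 6.2
position: [0.4357, 0.3156, 0.2309]
eef_rot: [[-0.01, 0.819, 0.574], [0.999, -0.011, 0.033], [0.033, 0.574, -0.818]]
contact_force: [-0.7, -0.1, -3.6]
gripper_width: 0.0326
grasp_force: 79.9
```

```bash
python3 - <<'E'
from h import *
from rig import manip,capture
o=manip.get_obs();p=o['position'];z=o['eef_rot'][:,2];print(o['time'],p,z,o['contact_force'],o['gripper_width'])
L=np.array([.534,.3185,.089]);n=R.from_euler('ZY',[.056,-np.radians(35)]).as_matrix()[:,2]
nose=p+.0913*z-.001*o['eef_rot'][:,0]
d=(L-nose)@n/(z@n);hit=nose+d*z
print('angle err deg',np.degrees(np.arccos(-z@n)),'dist',d,'hit-L',hit-L)
ims=[]
t=np.linspace(0,2*np.pi,60)
e1=np.cross(z,[0,1,0]);e1/=np.linalg.norm(e1);e2=np.cross(z,e1)
C=np.array([[24,-37,0],[-24,-37,0],[-24,37,0],[24,37,0]])/1000
for nm,x0,y0 in(('scene',330,270),('side',190,260)):
    I=np.clip(capture(nm)[:,:,::-1]*1.3,0,255).astype('uint8').copy()
    cv2.imwrite(f'pics/{nm}3.png',I)
    J=cv2.resize(I[y0:y0+180,x0:x0+160],(480,540),interpolation=cv2.INTER_CUBIC)[:, :400]
    for h,r,c in((0,.03,(0,255,0)),(.15,.017,(255,0,0))):
        P=nose-h*z+r*np.outer(np.cos(t),e1)+r*np.outer(np.sin(t),e2)
        cv2.polylines(J,[((proj(nm,P)-[x0,y0]+.5)*3-.5).round().astype(int)],True,c)
    a=((proj(nm,[nose,hit])-[x0,y0]+.5)*3-.5).round().astype(int)
    cv2.line(J,a[0].tolist(),a[1].tolist(),(0,0,255))
    ims.append(J)
cv2.imwrite('pics/scan.png',np.hstack(ims))
E
```

```text
6.2 [0.43574406 0.31560151 0.23087581] [ 0.57395105  0.03275914 -0.81823409] [-0.6873765  -0.06804551 -3.61386526] 0.032591415657136844
angle err deg 0.09748599596015758 dist 0.08127943351595592 hit-L [0.0008059  0.00175566 0.00063222]
```

View pics/scan.png

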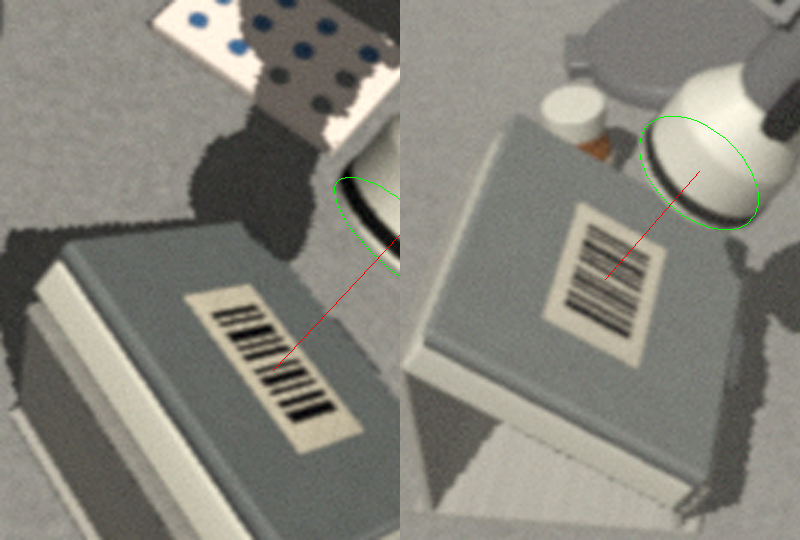

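The aim ray hits near the label centre in both views (275,368 and 605,278), and the nose matches the predicted circle. I'll trim by a millimetre or two and hold.

Request:
play_rows(deltas=[[[-0.1, -0.15, -0.1], [0, 0, 0], 1], [[-0.1, -0.15, -0.1], [0, 0, 0], 1], [[-0.1, -0.15, -0.1], [0, 0, 0], 1], [[-0.1, -0.15, -0.1], [0, 0, 0], 1], [[-0.1, -0.15, -0.1], [0, 0, 0], 1], [[-0.1, -0.15, -0.1], [0, 0, 0], 1], [[-0.1, -0.15, -0.1], [0, 0, 0], 1], [[-0.1, -0.15, -0.1], [0, 0, 0], 1], [[-0.1, -0.15, -0.1], [0, 0, 0], 1], [[-0.1, -0.15, -0.1], [0, 0, 0], 1]])

```text
time: 7.3
position: [0.4344, 0.314, 0.2293]
eef_rot: [[-0.01, 0.819, 0.574], [0.999, -0.01, 0.032], [0.032, 0.574, -0.818]]
contact_force: [-0.0, 0.2, -2.2]
gripper_width: 0.0325
grasp_force: 79.9
```

Request:
play_rows(deltas=[[[0, 0, 0], [0, 0, 0], 1], [[0, 0, 0], [0, 0, 0], 1], [[0, 0, 0], [0, 0, 0], 1], [[0, 0, 0], [0, 0, 0], 1], [[0, 0, 0], [0, 0, 0], 1], [[0, 0, 0], [0, 0, 0], 1], [[0, 0, 0], [0, 0, 0], 1], [[0, 0, 0], [0, 0, 0], 1], [[0, 0, 0], [0, 0, 0], 1], [[0, 0, 0], [0, 0, 0], 1]])

```text
time: 8.3
position: [0.4344, 0.314, 0.2293]
eef_rot: [[-0.01, 0.819, 0.574], [0.999, -0.01, 0.032], [0.032, 0.574, -0.818]]
contact_force: [-0.2, 0.7, -1.6]
gripper_width: 0.0328
grasp_force: 79.9
```

Request:
play_rows(deltas=[[[0, 0, 0.6], [0, 0, 0], 1], [[0, 0, 1.8], [0, 0, 0], 1], [[0, 0, 3.2], [0, 0, 0], 1], [[0, 0, 4.8], [0, 0, 0], 1], [[0, 0, 6.2], [0, 0, 0], 1], [[0, 0, 7], [0, 0, 0], 1], [[0, 0, 7], [0, 0, 0], 1]])

```text
time: 9.0
position: [0.4347, 0.3144, 0.3007]
eef_rot: [[-0.01, 0.818, 0.575], [0.999, -0.011, 0.034], [0.034, 0.575, -0.818]]
contact_force: [0.4, 0.1, -2.6]
gripper_width: 0.0324
grasp_force: 79.9
```

Request:
play_rows(deltas=[[[0.3, -1, 0], [-0.005, 0.08, 0], 1], [[0.8, -2, 0], [-0.01, 0.17, 0], 1], [[1.2, -3.5, 0], [-0.015, 0.27, 0], 1], [[1.6, -5, 0], [-0.02, 0.37, 0], 1], [[2, -6, 0], [-0.026, 0.46, 0], 1], [[2.3, -7, 0], [-0.03, 0.54, 0], 1], [[2.4, -7.5, 0], [-0.0345, 0.6, 0], 1], [[2.4, -7.5, 0], [-0.0345, 0.611, 0], 1], [[2.4, -7.5, 0], [-0.0345, 0.611, 0], 1], [[2.4, -7.5, 0], [-0.0345, 0.611, 0], 1]])

```text
time: 10.0
position: [0.4577, 0.2395, 0.2989]
eef_rot: [[-0.001, 1.0, 0.001], [1.0, 0.001, -0.0], [-0.0, 0.001, -1.0]]
contact_force: [-0.2, 0.1, -2.1]
gripper_width: 0.0325
grasp_force: 80.0
```

Request:
play_rows(deltas=[[[1, -2, 0], [0, 0, 0], 1], [[3, -5, 0], [0, 0, 0], 1], [[5, -9, 0], [0, 0, 0], 1], [[7, -13, 0], [0, 0, 0], 1], [[9, -17, 0], [0, 0, 0], 1], [[11, -20, 0], [0, 0, 0], 1], [[11.3, -21.5, 0], [0, 0, 0], 1], [[11.3, -21.5, 0], [0, 0, 0], 1], [[11.3, -21.5, 0], [0, 0, 0], 1], [[11.3, -21.5, 0], [0, 0, 0], 1]])

```text
time: 11.0
position: [0.5707, 0.0264, 0.2994]
eef_rot: [[-0.003, 1.0, 0.0], [1.0, 0.003, 0.001], [0.001, 0.0, -1.0]]
contact_force: [-0.1, 1.2, -3.0]
gripper_width: 0.0323
grasp_force: 80.0
```

```bash
python3 - <<'E'
from rig import manip
o=manip.get_obs();print(o['time'],o['position'],o['eef_rot'],o['contact_force'])
E
```

```text
11.0 [0.57073413 0.02638758 0.29944681] [[-3.10795415e-03  9.99995161e-01  1.36432398e-04]
 [ 9.99994705e-01  3.10782102e-03  9.65388140e-04]
 [ 9.64959461e-04  1.39432058e-04 -9.99999525e-01]] [-0.09533091  1.21272702 -3.03675213]
```

Request:
play_rows(deltas=[[[0, -0.2, -2], [0, 0, 0], 1], [[0, -0.2, -5], [0, 0, 0], 1], [[0, -0.2, -9], [0, 0, 0], 1], [[0, -0.2, -13], [0, 0, 0], 1], [[0, -0.2, -16], [0, 0, 0], 1], [[0, -0.2, -17.5], [0, 0, 0], 1], [[0, -0.2, -18.3], [0, 0, 0], 1], [[0, -0.2, -18.6], [0, 0, 0], 1], [[0, -0.2, -18.6], [0, 0, 0], 1], [[0, -0.2, -18.6], [0, 0, 0], 1]])

```text
time: 12.0
position: [0.5721, 0.0224, 0.1144]
eef_rot: [[-0.0, 1.0, 0.002], [1.0, 0.0, 0.0], [0.0, 0.002, -1.0]]
contact_force: [-0.1, 0.7, -2.3]
gripper_width: 0.0323
grasp_force: 80.1
```

Request:
play_rows(deltas=[[[0, 0, -0.1], [0, 0, 0], 1], [[0, 0, -0.2], [0, 0, 0], 1], [[0, 0, -0.3], [0, 0, 0], 1], [[0, 0, -0.4], [0, 0, 0], 1], [[0, 0, -0.5], [0, 0, 0], 1], [[0, 0, -0.5], [0, 0, 0], 1], [[0, 0, -0.5], [0, 0, 0], 1]])

```text
time: 12.7
position: [0.5714, 0.022, 0.1083]
eef_rot: [[0.0, 1.0, -0.0], [1.0, -0.0, 0.0], [0.0, -0.0, -1.0]]
contact_force: [0.0, -0.8, -2.7]
gripper_width: 0.0323
grasp_force: 80.1
```

Request:
play_rows(deltas=[[[0, 0, -0.05], [0, 0, 0], 1], [[0, 0, -0.1], [0, 0, 0], 1], [[0, 0, -0.15], [0, 0, 0], 1], [[0, 0, -0.2], [0, 0, 0], 1], [[0, 0, -0.2], [0, 0, 0], 1], [[0, 0, -0.2], [0, 0, 0], 1]])

```text
time: 13.3
position: [0.5714, 0.022, 0.1064]
eef_rot: [[0.0, 1.0, 0.0], [1.0, -0.0, -0.0], [-0.0, 0.0, -1.0]]
contact_force: [0.2, 0.4, -2.9]
gripper_width: 0.0324
grasp_force: 80.3
```

Request:
play_rows(deltas=[[[0, 0, -0.04], [0, 0, 0], 1], [[0, 0, -0.08], [0, 0, 0], 1], [[0, 0, -0.08], [0, 0, 0], 1], [[0, 0, -0.08], [0, 0, 0], 1]])

```text
time: 13.7
position: [0.5715, 0.0219, 0.1063]
eef_rot: [[0.0, 1.0, 0.0], [1.0, -0.0, 0.0], [0.0, 0.0, -1.0]]
contact_force: [-3.6, -1.3, 7.3]
gripper_width: 0.0325
grasp_force: 81.2
```

Contact is confirmed with a light press (7 N). Releasing gradually.

Request:
play_rows(deltas=[[[0, 0, 0], [0, 0, 0], 1], [[0, 0, 0], [0, 0, 0], 1], [[0, 0, 0], [0, 0, 0], 0.1], [[0, 0, 0], [0, 0, 0], -0.2], [[0, 0, 0], [0, 0, 0], -0.5], [[0, 0, 0], [0, 0, 0], -1], [[0, 0, 0], [0, 0, 0], -1], [[0, 0, 0], [0, 0, 0], -1], [[0, 0, 0], [0, 0, 0], -1], [[0, 0, 0], [0, 0, 0], -1]], force=20)

```text
time: 14.7
position: [0.5714, 0.022, 0.1055]
eef_rot: [[0.0, 1.0, 0.0], [1.0, -0.0, -0.0], [-0.0, 0.0, -1.0]]
contact_force: [-0.2, -0.3, 0.0]
gripper_width: 0.0853
grasp_force: 0.0
```

Request:
play_rows(deltas=[[[0, 0, 1], [0, 0, 0], -1], [[0, 0, 4], [0, 0, 0], -1], [[0, 0, 8], [0, 0, 0], -1], [[0, 0, 12], [0, 0, 0], -1], [[0, 0, 16], [0, 0, 0], -1], [[0, 0, 18.4], [0, 0, 0], -1], [[0, 0, 18.4], [0, 0, 0], -1], [[0, 0, 18.4], [0, 0, 0], -1]])

```text
time: 15.5
position: [0.5715, 0.022, 0.2903]
eef_rot: [[0.0, 1.0, 0.001], [1.0, -0.0, 0.0], [0.0, 0.001, -1.0]]
contact_force: [-0.4, 0.1, -0.4]
gripper_width: 0.0855
grasp_force: 0.0
```

```bash
python3 - <<'E'
from h import *
from rig import manip,capture
a=capture('wrist')[:,:,::-1];b=capture('scene')[:,:,::-1]
print(manip.get_obs()['position'],manip.get_obs()['gripper_width'])
cv2.imwrite('pics/end.png',np.hstack([cv2.resize(a,(400,300)),cv2.resize(b,(400,300))]))
E
```

```text
[0.57075124 0.02194557 0.28870169] 0.08565494709677791
```

View pics/end.png

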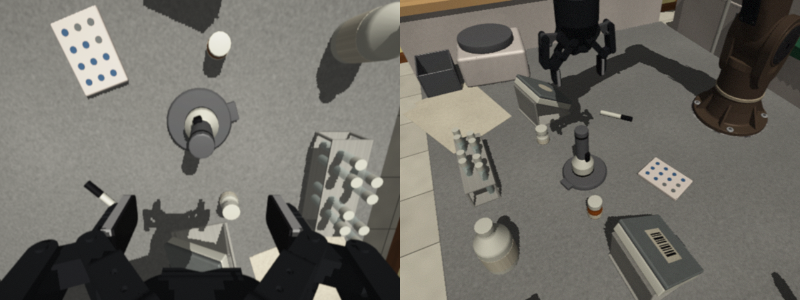

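The scanner stands upright, centred on the pad (wrist view (200,125), scene view (582,165)). Everything else is where it was, and the gripper is clear.

```bash
python3 -c "
from rig import manip
print(manip.finish_job())"
```

```text
the job is handed in; nothing more can be done
None
```

The scanner was held on the middle of the barcode label at about 8 cm for about 2 s, then set back upright on its pad and released; the job is handed in (no verdict was returned), and the last pictures show nothing else moved.

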